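# Pile the L-shaped stand feet crosswise after the microscope lesson

### The arm

A 6-joint arm with a two-finger parallel gripper is mounted at the origin on the work surface. World frame = base frame: x ahead of the robot, y to its left, z up, the work surface at z = 0. Lengths are in mm, angles in rad, forces in N, time in s.
With the tool pointing down it reaches from about 400 to 925 mm from the base axis. Payload 12.5 kg.
Tool frame: the origin (TCP) lies on the mounting face of the last link; the fingertips stand 190 mm ahead of it and the grasp point (between the pads) lies 171 mm ahead of it; x points along the fingers, y is the direction in which the jaws open and shut, and the axes are right-handed (so a half turn about x gives the same grasp; the last joint's range is limited). The gripper opens to 95 mm and grips with 3 to 60 N. Pads are 20 mm wide; open, the fingers measure 119 mm over their backs; the gripper's body (75 mm by 180 mm) begins 59 mm behind the grasp point.
Start: joints at [-1.274, 0.491, 1.559, -0, 1.092, -0.106], TCP at [245.016, -574.971, 404.761] pointing down, gripper open.
Joint ranges: [-3.1, 3.1], [-0.84, 2.19], [0.05, 2.79], [-1.13, 4.28], [0.06, 2.93], [-2.69, 2.69]. Speed limits (rad/s): [2.22, 2.22, 2.79, 3.14, 3.14, 3.14].

### API

Orientations are given as [roll, pitch, yaw] about the fixed x, y, z axes, in that order (R = Rz(yaw) Ry(pitch) Rx(roll)).
In Python, from cell import env, eyes gives the robot as it stands. The module is installed in compiled form; this text tells all that it offers.
- The arm moves only by the tool jog_arm, never from a script. Its argument "deltas" is one flat list of numbers, 7 for each row, row after row: the shift along the tool's x, y, z in mm, then the turn, a rotation vector about the tool's x, y, z in rad, then the opening, from 0 (shut) to 1 (fully open). A call has 1 to 10 rows; each row shifts and turns the pose as measured when the row begins, along the tool's axes as they then stand; what a row does not reach is not made up. A row lasts 1/8 s, in which the tool goes at most 62.5 mm and 10.7 degrees, less where a joint would pass 70% of its speed; a pose out of reach is approached as far as the arm can. A call is refused whole if a number of a shift passes 62.5 or a number of a turn 0.188, either way. A call with a gripper value outside its range is refused whole. The fingers move at their own pace and stop on an object; the grip force is fixed at half the most. Time passes only in rows, so rows that do not move let the fingers close. It gives the time, the measured TCP pose, the force and the opening at its end, in the units of the state.
- env.state(): the state, without advancing time (a new reading comes with each control period).
- eyes.read_camera(name): name is "scene" or "top" or "wrist"; returns a dict with "image" (420x560x3 uint8, red, green, blue), "fovy" (degrees; the focal length in pixels is half the picture's height over the tangent of half this angle, whatever the lens; pixels are square), "cx", "cy" (the principal point, pixels), "world_from_camera" (4x4, takes a point from camera to world coordinates). Camera axes: x right, y up, looking along -z (the intrinsics and any distortion apply to the point x, -y, -z); pixel columns grow to the right and rows downward; lengths in mm; the calibration is good to about 2 mm. A picture is of the moment at which its call begins. There is no depth.
- env.job_done(): hands the job in, once; it reports no verdict.
The state is a dict: "t": time; "joints": joint angles; "qvel": joint speeds; "tau": joint torques, N m; "eef_pos": TCP position; "tcp_rot": TCP orientation; "ft_force": force on the tool from outside, world axes, zero at the start; "moment": the same for the moment, N m; "opening": opening from 0.0 (shut) to 1.0 (fully open).
Only numpy, scipy, OpenCV 4.12 (cv2) and the standard library are available. Lean on these libraries where they do the work, as an engineer would, in place of code of your own. Each camera call takes 0.05 s, during which the arm holds its last target.

### The job

Put the two loose large L-shaped stand feet away on the pile begun on the plywood board: lay one flat on the foot already there, turned half round so that the two fill out the same square and the tips of their legs lie on one another, then the other on top, turned back to match the bottom foot. Either may go first. Do not push the bottom foot out of place, and leave the small L-shaped foot where it lies.

Things in the scene. Friction and masses are not known exactly. Their poses are not given: they have to be found in the camera images.
- foot_bottom_corner (a point): Outer corner, underside, of the large foot that begins the pile, lying flat and loose near the middle of a plywood board (160 x 160 x 12 mm), so at z = 12 mm. Same shape and axes as foot_a. A foot laid on it turned half round has its corner at (96, 96, 14) mm in this frame, x and y reversed; the next one lies like this foot, 28 mm higher.
- foot_a_corner (a point): Outer corner, underside, of a loose large stand foot: flat bare aluminium L with three dark holes, flat on the table at any yaw, legs 96 mm long outside, 42 wide, 14 thick, 0.24 kg. From this point one leg runs along +x, one along +y, z up: it fits a 96 mm square whose quarter with x and y over 42 mm is empty. Centre of mass at (38, 38) mm.
- foot_b_corner (a point): Outer corner, underside, of the other loose large stand foot, the same in shape, size, mass and axes as foot_a (96 mm legs along +x and +y, 42 mm wide, 14 mm thick, z up), lying flat on the table at any yaw.
- foot_small: A small L-shaped foot of the same aluminium that is not part of the job: legs 62 mm long, 26 mm wide, 8 mm thick, lying flat on the table; origin on the underside at the centre of the 62 mm square it fits, outer corner at (-31, -31) mm, legs running from there along +x and +y.
Not all that is in view belongs to the job. What is shaped like the part that bears foot_a_corner but blue or green is not meant.

How it is judged (in metres and radians):
At the end, for the whole second after the job is handed in: One large foot is on the bottom foot, the other on that, each turned half round: corner within 15 mm (x and y) of the empty corner of the square below, turned true to 11 deg, flat to 4.5 deg, undersides 10-18 mm apart. Bottom foot flat, within 25 mm of its start; small foot within 30 mm (((x of foot_a_corner in the frame of foot_bottom_corner between 0.081 and 0.111 m and y of foot_a_corner in the frame of foot_bottom_corner between 0.081 and 0.111 m and z of foot_a_corner in the frame of foot_bottom_corner between 0.01 and 0.018 m and angle between the x axis of foot_a_corner and the x axis of foot_bottom_corner, either way round below 0.2 rad and angle between each of foot_a_corner, foot_b_corner's own z axis and vertical below 0.08 rad and x of foot_b_corner in the frame of foot_a_corner between 0.081 and 0.111 m and y of foot_b_corner in the frame of foot_a_corner between 0.081 and 0.111 m and z of foot_b_corner in the frame of foot_a_corner between 0.01 and 0.018 m and angle between the x axis of foot_b_corner and the x axis of foot_a_corner, either way round below 0.2 rad) or (x of foot_b_corner in the frame of foot_bottom_corner between 0.081 and 0.111 m and y of foot_b_corner in the frame of foot_bottom_corner between 0.081 and 0.111 m and z of foot_b_corner in the frame of foot_bottom_corner between 0.01 and 0.018 m and angle between the x axis of foot_b_corner and the x axis of foot_bottom_corner, either way round below 0.2 rad and angle between each of foot_b_corner, foot_a_corner's own z axis and vertical below 0.08 rad and x of foot_a_corner in the frame of foot_b_corner between 0.081 and 0.111 m and y of foot_a_corner in the frame of foot_b_corner between 0.081 and 0.111 m and z of foot_a_corner in the frame of foot_b_corner between 0.01 and 0.018 m and angle between the x axis of foot_a_corner and the x axis of foot_b_corner, either way round below 0.2 rad)) and distance of foot_bottom_corner from where it was at the start of the episode below 0.025 m and angle between foot_bottom_corner's own z axis and vertical below 0.08 rad and distance of foot_small from where it was at the start of the episode below 0.03 m); the robot touches nothing.
It also fails if it takes over 58 s, if anything falls off the work surface, if the arm or the gripper's body presses on something with over 40 N, if the wrist force passes 120 N, or if a joint passes its speed limit or range.

## Working session

There is one attempt and no reset: what is moved stays moved. The work goes in short steps, Python scripts to look and compute and a tool call to move; the robot and the scene stay as the last step left them, time stands still between calls to the robot, and variables do not carry over. Pictures are saved under pics/ and viewed, and the job is handed in when it is done.

Besides the shell and the picture viewer there is one more tool, called after ">>>" as name(argument=value, ...) on one line, values as JSON. jog_arm: Moves the arm, as the interface text tells. Its arguments: {"type":"object","properties":{"deltas":{"type":"array","items":{"type":"number"}}},"required":["deltas"]}

```bash
mkdir -p pics; ls; python3 - <<'E'
from cell import env, eyes
import cv2, numpy as np
print(env.state())
for n in ["scene","top","wrist"]:
    r=eyes.read_camera(n)
    print(n,{k:(v.tolist() if hasattr(v,'tolist') else v) for k,v in r.items() if k!='image'})
    cv2.imwrite(f'pics/{n}0.png',r['image'][:,:,::-1])
E
```

```text
pics
{'t': 0.0, 'joints': array([-1.27359995e+00,  4.91572868e-01,  1.55942932e+00, -1.08792754e-05,
        1.09167826e+00, -1.05563091e-01]), 'qvel': array([-0.00147227, -0.00075967,  0.00032369, -0.00151639,  0.00072194,
        0.00137653]), 'tau': array([ 1.89692441e-04, -6.12631416e+01, -2.58179784e+01,  6.92647370e-02,
        4.82262264e-02, -6.95973267e-05]), 'eef_pos': array([ 245.00886303, -574.95016016,  404.16029175]), 'tcp_rot': array([-1.66748964,  1.56970848,  1.8768675 ]), 'ft_force': array([0.06181729, 0.60126307, 0.40610435]), 'moment': array([ 0.02459329, -0.03501765,  0.01828402]), 'opening': 0.9989412398889733}
scene {'fovy': 53.121057014069976, 'cx': 273.9571778711875, 'cy': 206.8666718503588, 'world_from_camera': [[0.8714352934577984, -0.3908790106649151, 0.2963344872567786, 876.3570613630851], [0.49019590352978565, 0.6723528012270787, -0.5546617769818983, -738.5710104460666], [0.017564324033043005, 0.6286138001219169, 0.777519250448209, 893.9897083051636], [0.0, 0.0, 0.0, 1.0]]}
top {'fovy': 54.71127107009935, 'cx': 278.8504339471157, 'cy': 210.70344619444407, 'world_from_camera': [[0.008157661224304816, 0.9812585496283656, -0.1925230151036118, 375.4955240211055], [-0.9998038347268713, 0.004528774161780026, -0.019281656309414447, -151.0788257695862], [-0.01804839684825938, 0.19264254199378614, 0.981103004982341, 877.5280099392934], [0.0, 0.0, 0.0, 1.0]]}
wrist {'fovy': 58.44131594677123, 'cx': 276.1218473072429, 'cy': 216.35723545378858, 'world_from_camera': [[0.3916596845313517, 0.8802022421803728, 0.2680423555586768, 319.0569311651309], [-0.920110000850237, 0.374505290513225, 0.11464455378682169, -541.8277313347704], [0.0005271130585773756, -0.29153010177037814, 0.9565615097386964, 383.5764340828114], [0.0, 0.0, 0.0, 1.0]]}
```

View pics/top0.png

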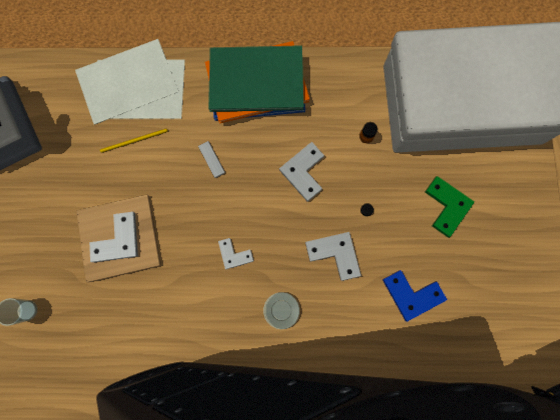

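View pics/scene0.png

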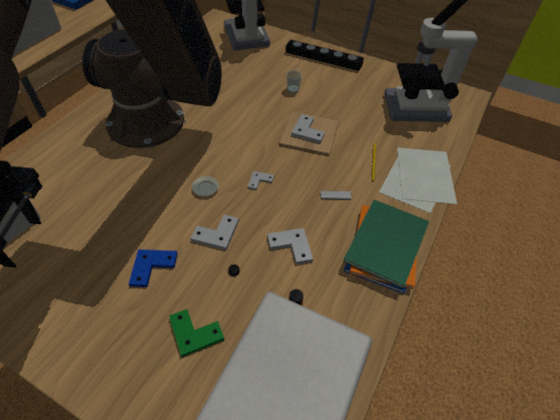

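View pics/wrist0.png

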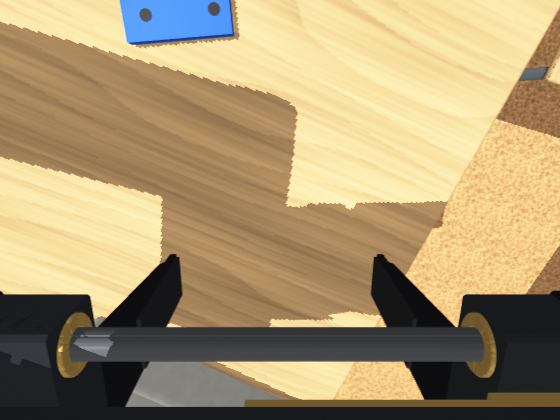

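The top view shows the bottom foot on the board at (115,238), the loose large feet at (303,172) and (335,255), and the small foot at (235,253). I'll enlarge these.

```bash
python3 - <<'E'
import cv2
im=cv2.imread('pics/top0.png')
def crop(x,y,w,h,s,n):
    c=cv2.resize(im[y:y+h,x:x+w],None,fx=s,fy=s,interpolation=cv2.INTER_CUBIC)
    for i in range(0,w,10):
        cv2.line(c,(i*s,0),(i*s,6),(0,0,255),1); 
        if i%20==0: cv2.putText(c,str(x+i),(i*s,18),0,.4,(0,0,255),1)
    for i in range(0,h,10):
        cv2.line(c,(0,i*s),(6,i*s),(0,0,255),1); cv2.putText(c,str(y+i),(8,i*s+4),0,.4,(0,0,255),1)
    cv2.imwrite(n,c)
crop(70,190,100,100,6,'pics/c_board.png')
crop(270,135,100,75,8,'pics/c_f1.png')
crop(295,215,100,75,8,'pics/c_f2.png')
E
```

```text
(no output)
```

View pics/c_board.png

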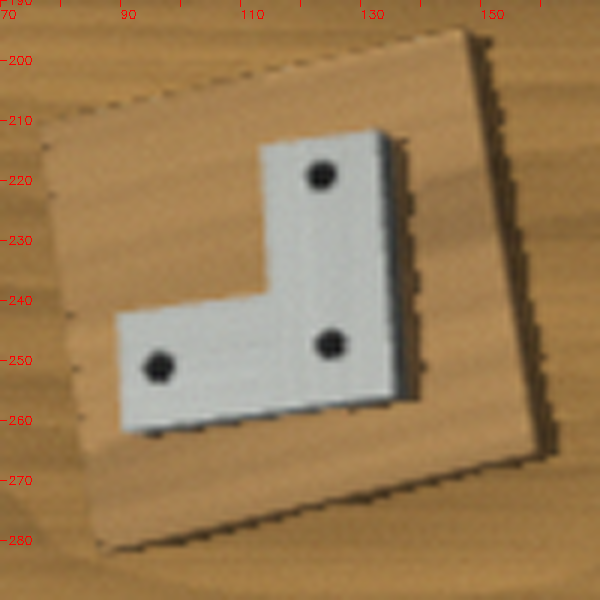

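View pics/c_f1.png

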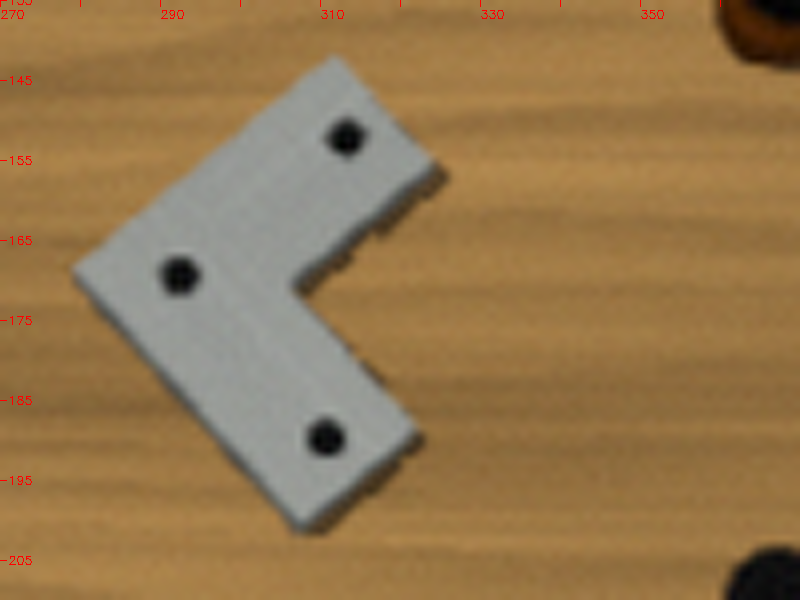

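View pics/c_f2.png

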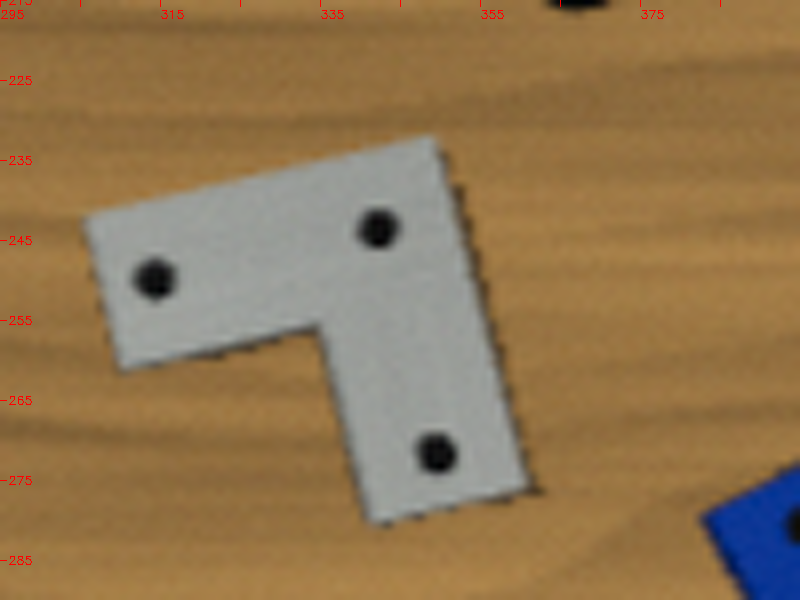

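```bash
cat > h.py <<'E'
import numpy as np, cv2
from scipy.optimize import least_squares
L=np.array([[0,0],[96,0],[96,42],[42,42],[42,96],[0,96]],float)
def proj(r,P):
    T=np.linalg.inv(r['world_from_camera']); P=np.atleast_2d(P)
    c=P@T[:3,:3].T+T[:3,3]; f=210/np.tan(np.radians(r['fovy'])/2)
    return np.c_[r['cx']+f*c[:,0]/-c[:,2], r['cy']-f*c[:,1]/-c[:,2]]
def wp(p,z,pts=L):
    c,s=np.cos(p[2]),np.sin(p[2])
    return np.c_[pts@np.array([[c,s],[-s,c]])+p[:2], np.full(len(pts),z)]
def unproj(r,uv,z):
    f=210/np.tan(np.radians(r['fovy'])/2); T=np.asarray(r['world_from_camera'])
    uv=np.atleast_2d(uv); d=np.c_[(uv[:,0]-r['cx'])/f,-(uv[:,1]-r['cy'])/f,-np.ones(len(uv))]@T[:3,:3].T
    return T[:3,3]+d*((z-T[2,3])/d[:,2])[:,None]
def fit(r,uv,z,p0=None):
    W=unproj(r,uv,z)[:,:2]
    p0=[*W[0],np.arctan2(*(W[1]-W[0])[::-1])] if p0 is None else p0
    s=least_squares(lambda p:(wp(p,z)[:,:2]-W).ravel(),p0)
    return s.x,np.abs(s.fun).max()
def draw(r,ps,name,box=None,s=1):
    im=r['image'][:,:,::-1].copy()
    if box: x,y,w,h=box; im=im[y:y+h,x:x+w]
    else: x=y=0
    im=cv2.resize(im,None,fx=s,fy=s,interpolation=cv2.INTER_CUBIC)
    for p,z in ps:
        uv=(proj(r,wp(p,z))-[x,y]+.5)*s
        cv2.polylines(im,[np.round(uv).astype(int)],True,(0,0,255),1)
    cv2.imwrite(name,im)
E
python3 - <<'E'
from h import *
from cell import eyes
t=eyes.read_camera('top'); sc=eyes.read_camera('scene')
B=[(135.5,256.3),(133,211.8),(113.7,214.2),(114.7,238.8),(89.7,242.2),(90.7,261.8)]
F1=[(279.4,168.5),(307.5,201),(322.5,189.6),(306.6,170.9),(324.4,155.4),(311.9,142.1)]
F2=[(349.4,232.1),(305.6,242.1),(310.3,261.3),(335,255.6),(341.5,280.4),(361.3,275.9)]
ps=[]
for n,u,z in(('B',B,26),('F1',F1,14),('F2',F2,14)):
    p,e=fit(t,np.array(u)-.5+.06,z); print(n,p,e); ps.append((p,z))
bd=unproj(t,np.array([(77.3,212),(147.5,195),(160,266),(88,281.5)]),12)
print(bd)
draw(sc,ps,'pics/ov.png',(180,90,160,200),4)
E
```

```text
B [4.44732216e+02 1.67405061e+02 1.34481308e-01] 0.7797929922613775
F1 [ 640.61686341 -133.50187113   -2.43567966] 1.4107981130687222
F2 [ 500.47579375 -284.18484175    1.80697526] 0.5585194683131363
[[540.40336006 307.79412815  12.        ]
 [579.26201719 155.66843606  12.        ]
 [424.25887222 117.90434277  12.        ]
 [390.58093991 269.19678234  12.        ]]
```

View pics/ov.png

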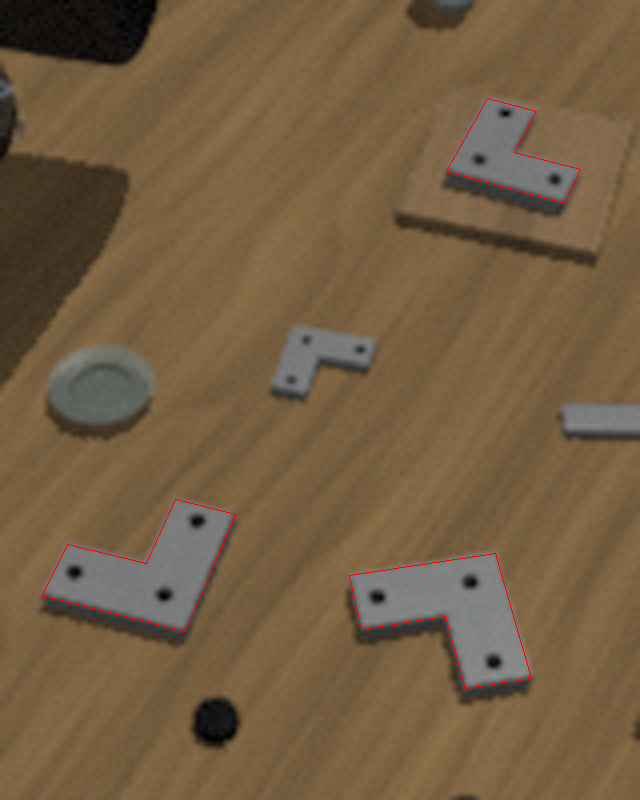

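```bash
cat >> h.py <<'E'
from scipy.spatial.transform import Rotation as Ro
FB=np.array([444.73,167.41,.1345]);F1=np.array([640.62,-133.50,-2.4357]);F2=np.array([500.48,-284.18,1.8070])
def pt(p,a,b): return wp(p,0,np.array([[a,b]],float))[0,:2]
def flip(p): return np.array([*pt(p,96,96),p[2]+np.pi])
def deltas(st,xy,z,jaw):
    """xy: target grasp axis; z: fingertip height; jaw: tool y heading (world)."""
    R=Ro.from_euler('xyz',st['tcp_rot']); M=R.as_matrix()
    x=np.array([0,0,-1.]);y=np.array([np.cos(jaw),np.sin(jaw),0]);T=np.c_[x,y,np.cross(x,y)]
    d=np.array([*xy,z+190])-st['eef_pos']
    rv=(R.inv()*Ro.from_matrix(T)).as_rotvec()
    return M.T@d, rv
def show(st):
    M=Ro.from_euler('xyz',st['tcp_rot']).as_matrix()
    print('t',round(st['t'],2),'pos',st['eef_pos'].round(1),'tip z',round((st['eef_pos']+190*M[:,0])[2],1),'jaw',round(np.arctan2(M[1,1],M[0,1]),4),'tilt',M[:2,0].round(4),'F',st['ft_force'].round(1),'op',round(st['opening'],3),'q',st['joints'].round(2))
E
python3 - <<'E'
from h import *
from cell import env
st=env.state(); show(st)
M1=flip(FB);T=FB
for n,F,D in(('F1',F1,M1),('F2',F2,T)):
  for leg,(g,off) in {'x':((54,21),np.pi/2),'y':((21,54),0)}.items():
    a=pt(F,*g); b=pt(D,*g); 
    w=lambda q:(q+np.pi)%(2*np.pi)-np.pi
    print(n,leg,'pick',a.round(1),'jaw',w(F[2]+off).round(4),'bearing',np.arctan2(*a[::-1]).round(3),'place',b.round(1),'jaw',w(D[2]+off).round(4),'bear',np.arctan2(*b[::-1]).round(3), np.hypot(*a).round(),np.hypot(*b).round())
E
```

```text
t 0.25 pos [ 245.  -575.   404.5] tip z 214.5 jaw -1.168 tilt [-0.0002  0.0004] F [ 0.6 -1.   0.2] op 1.001 q [-1.27  0.49  1.56 -0.    1.09 -0.11]
F1 x pick [ 613.1 -184.5] jaw -0.8649 bearing -0.292 place [476.3 247.4] jaw -1.4363 bear 0.479 640.0 537.0
F1 y pick [ 659.7 -188.2] jaw -2.4357 bearing -0.278 place [513.4 219.1] jaw -3.0071 bear 0.403 686.0 558.0
F2 x pick [ 467.4 -236.6] jaw -2.9054 bearing -0.469 place [495.4 195.5] jaw 1.7053 bear 0.376 524.0 533.0
F2 y pick [ 443.1 -276.4] jaw 1.807 bearing -0.558 place [458.3 223.7] jaw 0.1345 bear 0.454 522.0 510.0
```

```bash
cat >> h.py <<'E'
def plan(st,xy,z,jaw,n,op,ratio=None):
    """n equal rows; prints rounded rows, simulated with ideal tracking"""
    p=st['eef_pos'].copy(); R=Ro.from_euler('xyz',st['tcp_rot'])
    out=[]
    for i in range(n):
        s=dict(eef_pos=p,tcp_rot=R.as_euler('xyz')); d,rv=deltas(s,xy,z,jaw); k=n-i
        d=(d/k).round(1); rv=(rv/k).round(3); out.append([*d,*rv,op])
        p=p+R.as_matrix()@d; R=R*Ro.from_rotvec(rv)
    for o in out: print(', '.join('%g'%v for v in o)+',')
E
python3 - <<'E'
from h import *
from cell import env
plan(env.state(),pt(F1,54,21),90,-.8649,10,1)
E
```

```text
12.5, -21.5, -49.2, -0.03, -0, 0, 1,
12.5, -20, -49.8, -0.03, -0, 0, 1,
12.5, -18.5, -50.4, -0.03, -0, 0, 1,
12.4, -17, -50.9, -0.03, -0, 0, 1,
12.5, -15.4, -51.4, -0.031, -0, 0, 1,
12.4, -13.8, -51.8, -0.03, -0, 0, 1,
12.5, -12.3, -52.2, -0.031, -0, 0, 1,
12.4, -10.7, -52.6, -0.03, -0, 0, 1,
12.5, -9.1, -52.9, -0.031, -0, 0, 1,
12.4, -7.4, -53.2, -0.03, -0, 0, 1,
```

>>> jog_arm(deltas=[12.5,-21.5,-49,-0.03,0,0,1,12.5,-20,-50,-0.03,0,0,1,12.5,-18.5,-50.5,-0.03,0,0,1,12.5,-17,-51,-0.03,0,0,1,12.5,-15.5,-51.5,-0.03,0,0,1,12.5,-14,-52,-0.03,0,0,1,12.5,-12.5,-52,-0.03,0,0,1,12.5,-10.5,-52.5,-0.03,0,0,1,12.5,-9,-53,-0.03,0,0,1,12.5,-7.5,-53,-0.03,0,0,1])

```text
t: 1.5
eef_pos: [621.8, -174.7, 275.7]
tcp_rot: [1.418, 1.568, -1.018]
ft_force: [0.9, -1.2, 0.3]
opening: 1.001
```

```bash
python3 - <<'E'
from h import *
from cell import env,eyes
w=eyes.read_camera('wrist'); s=env.state(); show(s)
draw(w,[(F1,14)],'pics/w1.png'); plan(s,pt(F1,54,21),50,-.8649,4,1)
E
```

```text
t 1.55 pos [ 624.7 -170.2  274. ] tip z 84.0 jaw -0.8608 tilt [ 0.0015 -0.0012] F [-1.   5.4 -2.2] op 1.001 q [-0.37  0.67  1.62 -0.    0.85  0.49]
8.5, 0.8, 4.5, 0.001, -0, -0, 1,
8.5, 0.8, 4.5, 0.001, -0, -0.001, 1,
8.5, 0.9, 4.5, 0.001, -0, -0, 1,
8.5, 0.8, 4.6, 0.001, -0, -0.001, 1,
```

View pics/w1.png

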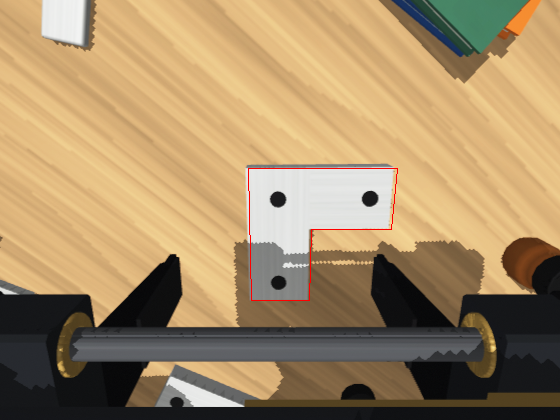

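The wrist view shows F1 under the gripper, with leg x between the fingers and the outline matching to about 3 px. Going down.

>>> jog_arm(deltas=[8.5,0.8,4.5,0,0,0,1,8.5,0.8,4.5,0,0,0,1,8.5,0.8,4.5,0,0,0,1,8.5,0.8,4.5,0,0,0,1,0,0,0,0,0,0,1])

```text
t: 2.17
eef_pos: [611.0, -187.1, 237.2]
tcp_rot: [0.598, 1.57, -1.836]
ft_force: [-0.8, -0.2, -0.1]
opening: 0.998
```

```bash
python3 - <<'E'
from h import *
from cell import env,eyes
w=eyes.read_camera('wrist'); s=env.state(); show(s)
draw(w,[(F1,14)],'pics/w2.png'); plan(s,pt(F1,54,21),4,-.8649,4,1)
E
```

```text
t 2.23 pos [ 611.2 -187.   237.6] tip z 47.6 jaw -0.8626 tilt [ 0.0004 -0.0011] F [ 0.3 -0.6  0. ] op 1.003 q [-0.4   0.7   1.67 -0.    0.77  0.46]
10.9, -0.2, -0.8, 0.001, 0, -0, 1,
10.9, -0.2, -0.8, 0, 0, -0, 1,
10.9, -0.1, -0.7, 0.001, 0, -0.001, 1,
10.9, -0.2, -0.8, 0, 0, -0, 1,
```

View pics/w2.png

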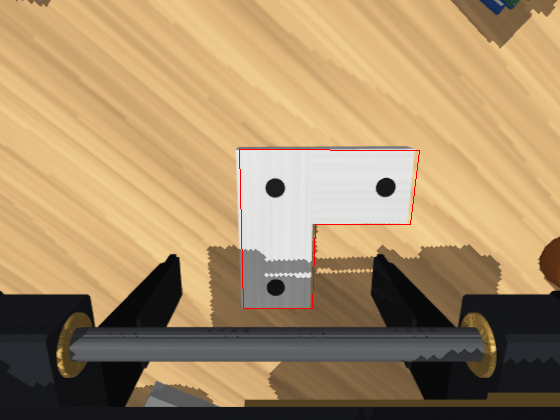

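>>> jog_arm(deltas=[12,-0.2,-0.8,0,0,0,1,12,-0.2,-0.8,0,0,0,1,10,-0.2,-0.8,0,0,0,1,5,-0.2,-0.8,0,0,0,1,3,0,0,0,0,0,1,0,0,0,0,0,0,1])

```text
t: 2.98
eef_pos: [613.6, -183.9, 192.7]
tcp_rot: [1.398, 1.569, -1.035]
ft_force: [-0.2, 0.7, 0.1]
opening: 0.997
```

```bash
python3 - <<'E'
from h import *
from cell import env,eyes
s=env.state(); show(s)
plan(s,pt(F1,54,21),3,-.8649,1,1)
E
```

```text
t 2.98 pos [ 613.6 -183.9  192.7] tip z 2.7 jaw -0.8622 tilt [ 0.0007 -0.0012] F [-0.2  0.7  0.1] op 0.997 q [-0.39  0.77  1.68 -0.    0.69  0.47]
-0.3, 0.2, 0.7, 0.003, 0, -0.001, 1,
```

>>> jog_arm(deltas=[0,0,0,0,0,0,0,0,0,0,0,0,0,0,0,0,0,0,0,0,0,0,0,0,0,0,0,0,0,0,0,0,0,0,0,0,0,0,0,0,0,0])

```text
t: 3.72
eef_pos: [613.7, -184.0, 193.7]
tcp_rot: [1.748, 1.568, -0.685]
ft_force: [0.3, -0.1, -1.1]
opening: 0.437
```

```bash
python3 - <<'E'
from h import *
from cell import env,eyes
s=env.state(); show(s)
E
```

```text
t 3.73 pos [ 613.7 -184.   193.7] tip z 3.7 jaw -0.8623 tilt [ 0.0022 -0.0018] F [ 0.3 -0.1 -1.1] op 0.437 q [-0.39  0.77  1.68 -0.    0.69  0.47]
```

Gripped (41.5 mm). Lifting a little.

>>> jog_arm(deltas=[-5,0,0,0,0,0,0,-15,0,0,0,0,0,0,-25,0,0,0,0,0,0,-25,0,0,0,0,0,0,-20,0,0,0,0,0,0,-10,0,0,0,0,0,0,0,0,0,0,0,0,0])

```text
t: 4.6
eef_pos: [613.0, -183.6, 300.2]
tcp_rot: [1.665, 1.568, -0.768]
ft_force: [-0.3, -0.4, -3.3]
opening: 0.443
```

```bash
python3 - <<'E'
from h import *
from cell import env,eyes
w=eyes.read_camera('wrist');t=eyes.read_camera('scene'); s=env.state(); show(s)
# expected held pose: foot frame such that grasp(54,21) at tool axis, yaw=jaw-pi/2
jaw=-.8623; yaw=jaw-np.pi/2
M=Ro.from_euler('xyz',s['tcp_rot']).as_matrix(); 
p=np.array([0,0,yaw]); p[:2]=s['eef_pos'][:2]-pt(p,54,21); z=s['eef_pos'][2]-190-3.7+14
draw(w,[(p,z)],'pics/w3.png'); draw(t,[(p,z)],'pics/s3.png',(200,150,160,120),5)
plan(s,pt(flip(FB),54,21),90,-1.4363,10,0)
E
```

```text
t 4.7 pos [ 612.9 -183.6  299. ] tip z 109.0 jaw -0.8622 tilt [ 0.0001 -0.001 ] F [-0.3  0.4 -2.3] op 0.44 q [-0.39  0.63  1.62 -0.    0.89  0.47]
1.9, -41.6, -17.7, 0.057, 0, -0, 0,
1.9, -42.6, -15.3, 0.057, 0, -0, 0,
1.8, -43.3, -12.8, 0.058, 0, -0, 0,
1.9, -44, -10.3, 0.057, 0, -0, 0,
1.8, -44.5, -7.8, 0.058, 0, -0, 0,
1.9, -44.9, -5.2, 0.057, 0, -0, 0,
1.8, -45.1, -2.6, 0.058, 0, -0, 0,
1.9, -45.2, 0.1, 0.057, 0, -0, 0,
1.8, -45.2, 2.6, 0.058, 0, -0, 0,
1.9, -44.9, 5.2, 0.057, 0, -0.001, 0,
```

View pics/w3.png

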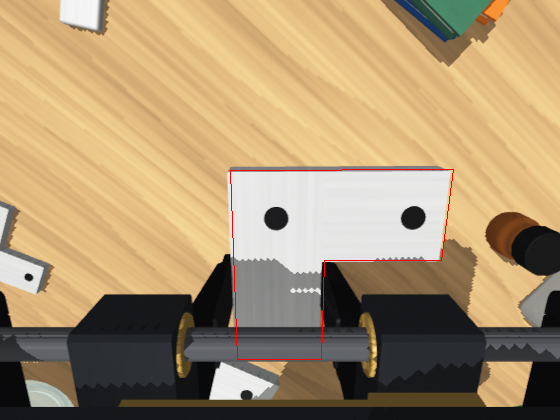

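View pics/s3.png

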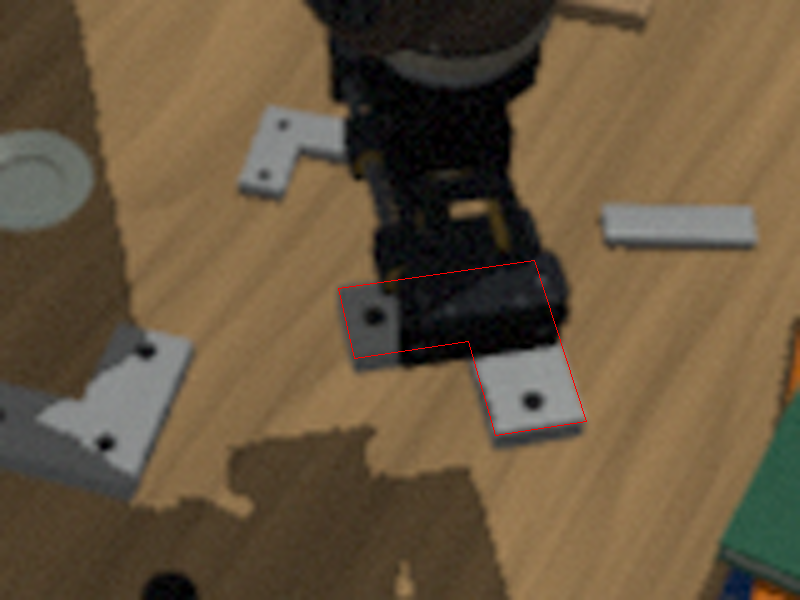

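Held flat and as expected (outline matches in both views). Carry to the board.

>>> jog_arm(deltas=[2,-30,-17,0.057,0,0,0,2,-43,-15,0.057,0,0,0,2,-43,-13,0.057,0,0,0,2,-44,-10,0.057,0,0,0,2,-44.5,-8,0.057,0,0,0,2,-45,-5,0.057,0,0,0,2,-45,-2.5,0.057,0,0,0,2,-45,0,0.057,0,0,0,2,-40,2.5,0.057,0,0,0,2,-25,4,0.04,0,0,0])

```text
t: 5.95
eef_pos: [487.8, 224.5, 270.4]
tcp_rot: [-0.08, 1.559, -3.089]
ft_force: [-0.5, 0.8, -2.9]
opening: 0.444
```

```bash
python3 - <<'E'
from h import *
from cell import env,eyes
s=env.state(); show(s)
plan(s,pt(flip(FB),54,21),55,-1.4363,5,0)
E
```

```text
t 5.95 pos [487.8 224.5 270.4] tip z 80.4 jaw -1.438 tilt [-0.0121 -0.0006] F [-0.5  0.8 -2.9] op 0.444 q [0.31 0.55 1.9  0.   0.7  1.74]
5.1, -4.8, 1.6, -0, 0.002, 0, 0,
5.1, -4.9, 1.6, -0, 0.003, 0, 0,
5.1, -4.8, 1.7, -0.001, 0.002, 0, 0,
5.1, -4.9, 1.6, -0, 0.003, 0, 0,
5.1, -4.8, 1.7, -0.001, 0.002, 0.001, 0,
```

>>> jog_arm(deltas=[4,-5,2,0,0,0,0,4,-5,2,0,0,0,0,4,-4.5,2,0,0,0,0,4,-3,1,0,0,0,0,0,0,0,0,0,0,0,0,0,0,0,0,0,0])

```text
t: 6.7
eef_pos: [478.0, 240.8, 251.8]
tcp_rot: [-0.017, 1.556, -3.025]
ft_force: [0.7, 0.1, -2.7]
opening: 0.437
```

```bash
python3 - <<'E'
from h import *
from cell import env,eyes
w=eyes.read_camera('wrist');t=eyes.read_camera('scene');tp=eyes.read_camera('top'); s=env.state(); show(s)
M=Ro.from_euler('xyz',s['tcp_rot']).as_matrix(); jaw=np.arctan2(M[1,1],M[0,1])
p=np.array([0,0,jaw-np.pi/2]); p[:2]=s['eef_pos'][:2]-pt(p,54,21); z=s['eef_pos'][2]-190-3.7+14
draw(w,[(p,z),(FB,26)],'pics/w4.png'); draw(t,[(p,z),(FB,26)],'pics/s4.png',(250,60,120,120),5)
draw(tp,[(p,z),(FB,26)],'pics/t4.png',(60,180,120,120),5)
plan(s,pt(flip(FB),54,21),40,-1.4363,3,0)
E
```

```text
t 6.85 pos [478.  240.8 251.9] tip z 61.9 jaw -1.4365 tilt [-0.0147 -0.0017] F [ 0.1  0.2 -2.9] op 0.437 q [0.34 0.58 1.92 0.01 0.66 1.77]
7.3, -2.2, 0.2, -0, 0.005, 0, 0,
7.3, -2.2, 0.2, -0, 0.005, 0, 0,
7.3, -2.3, 0.2, -0, 0.005, 0, 0,
```

View pics/w4.png

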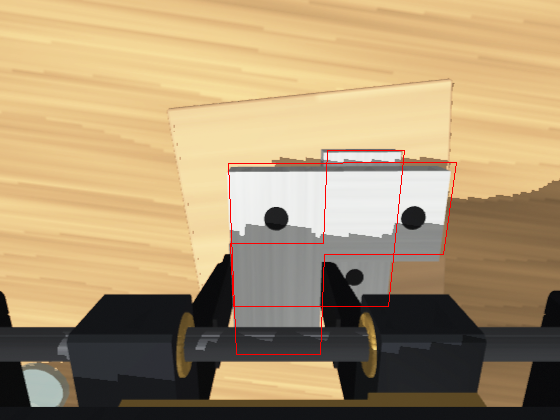

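View pics/s4.png

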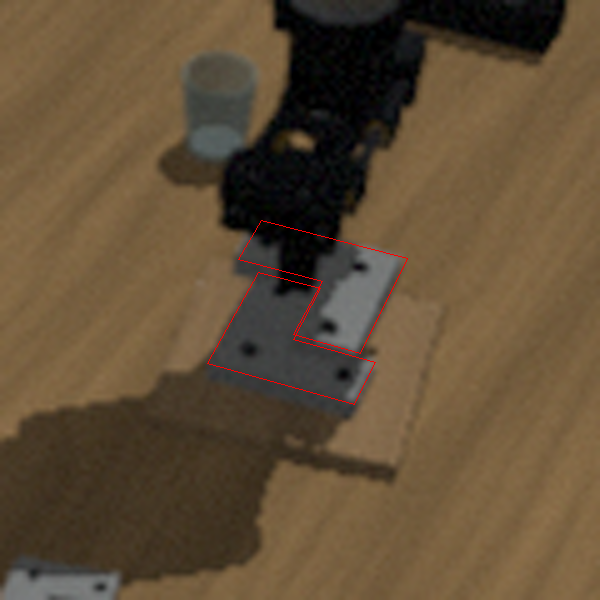

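View pics/t4.png

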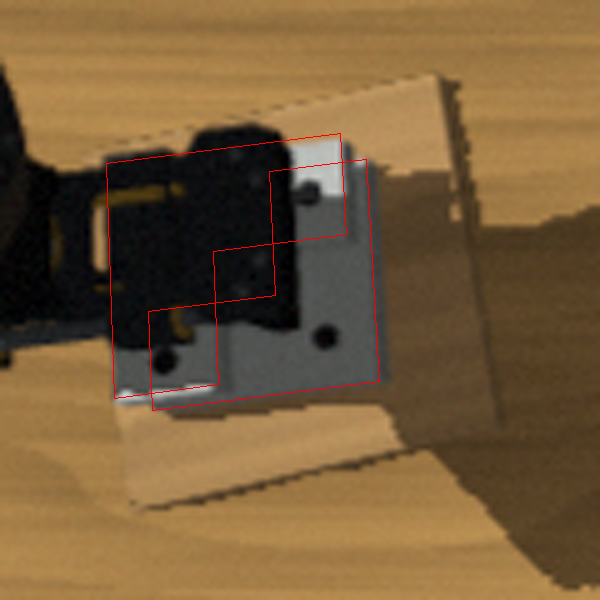

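In the top and wrist views the held foot sits over the bottom one, about 7 mm short along the jaw axis and tilted 0.015 rad because of the arm. I'll correct both while descending.

>>> jog_arm(deltas=[6,-2.5,0.2,0,0.006,0,0,6,-2.5,0.2,0,0.006,0,0,6,-2,0,0,0.005,0,0,3,0,0,0,0,0,0,0,0,0,0,0,0,0])

```text
t: 7.48
eef_pos: [476.4, 248.3, 229.2]
tcp_rot: [-3.056, 1.568, 0.22]
ft_force: [-0.0, -0.6, -2.6]
opening: 0.436
```

```bash
python3 - <<'E'
from h import *
from cell import env,eyes
w=eyes.read_camera('wrist'); s=env.state(); show(s)
M=Ro.from_euler('xyz',s['tcp_rot']).as_matrix(); jaw=np.arctan2(M[1,1],M[0,1])
g=s['eef_pos']+180*M[:,0]
p=np.array([0,0,jaw-np.pi/2]); p[:2]=g[:2]-pt(p,54,21); z=s['eef_pos'][2]-190-3.7+14
draw(w,[(p,z),(FB,26)],'pics/w5.png')
plan(s,pt(flip(FB),54,21),30.5,-1.4363,3,0)
E
```

```text
t 7.53 pos [476.4 248.2 229.3] tip z 39.3 jaw -1.4363 tilt [0.0033 0.0008] F [ 0.4 -0.5 -3.2] op 0.445 q [ 0.36  0.62  1.93 -0.    0.59  1.79]
2.9, 0.3, 0.1, -0, -0.001, 0, 0,
3, 0.3, 0.1, -0, -0.001, 0, 0,
2.9, 0.3, 0, -0, -0.001, 0, 0,
```

View pics/w5.png

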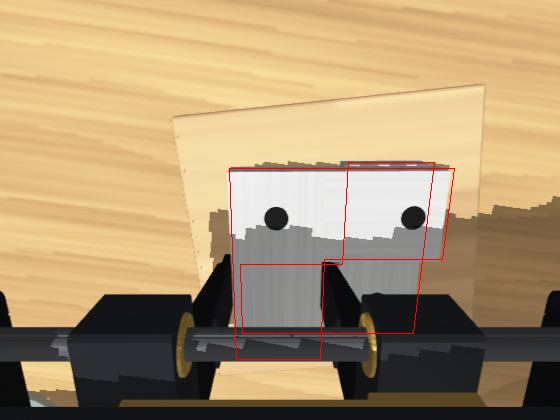

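>>> jog_arm(deltas=[3,0.3,0,0,-0.001,0,0,3,0.3,0,0,-0.001,0,0,1.5,0,0,0,-0.001,0,0,1,0,0,0,0,0,0,0,0,0,0,0,0,0])

```text
t: 8.15
eef_pos: [476.7, 247.5, 220.5]
tcp_rot: [-2.6, 1.57, 0.676]
ft_force: [-0.2, -0.5, -2.3]
opening: 0.44
```

```bash
python3 - <<'E'
from h import *
from cell import env,eyes
s=env.state(); show(s)
plan(s,pt(flip(FB),54,21),29.7,-1.4363,1,0)
E
```

```text
t 8.15 pos [476.7 247.5 220.5] tip z 30.5 jaw -1.4366 tilt [0.0007 0.0005] F [-0.2 -0.5 -2.3] op 0.44 q [0.36 0.63 1.94 0.   0.57 1.79]
0.8, 0.1, 0.4, -0, -0.001, 0, 0,
```

Still hanging free (−2.3 N). Down 1 mm at a time, then open.

>>> jog_arm(deltas=[0.8,0,0,0,0,0,0,0.5,0,0,0,0,0,0,0,0,0,0,0,0,0])

```text
t: 8.52
eef_pos: [476.6, 247.5, 219.8]
tcp_rot: [-2.829, 1.569, 0.447]
ft_force: [0.8, 0.1, -1.7]
opening: 0.437
```

>>> jog_arm(deltas=[0.5,0,0,0,0,0,0,0.5,0,0,0,0,0,0,0,0,0,0,0,0,0.6,0,0,0,0,0,0,0.8,0,0,0,0,0,0,0.8,0,0,0,0,0,0,0.8,0,0,0,0,0,0,0.8])

```text
t: 9.4
eef_pos: [476.9, 247.6, 219.6]
tcp_rot: [-2.898, 1.568, 0.378]
ft_force: [0.1, -0.6, -0.6]
opening: 0.798
```

```bash
python3 - <<'E'
from h import *
from cell import env,eyes
w=eyes.read_camera('wrist'); s=env.state(); show(s)
draw(w,[(flip(FB),40),(FB,26)],'pics/w6.png')
E
```

```text
t 9.45 pos [476.8 247.6 219.6] tip z 29.6 jaw -1.4362 tilt [0.0027 0.0011] F [ 0.  -0.2 -0.1] op 0.797 q [0.36 0.63 1.94 0.   0.57 1.79]
```

View pics/w6.png

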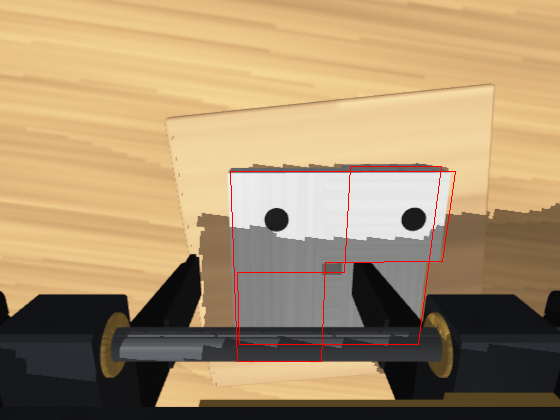

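Released on the bottom foot. The outline matches to about 2 px. Up, then over to F2.

>>> jog_arm(deltas=[-5,0,0,0,0,0,0.8,-20,0,0,0,0,0,0.9,-30,0,0,0,0,0,1,-30,0,0,0,0,0,1,-15,0,0,0,0,0,1])

```text
t: 10.07
eef_pos: [476.4, 247.4, 322.7]
tcp_rot: [-2.799, 1.57, 0.477]
ft_force: [-0.1, -0.6, -0.1]
opening: 0.997
```

```bash
python3 - <<'E'
from h import *
from cell import env,eyes
s=env.state(); show(s)
plan(s,pt(F2,54,21),100,.2362,10,1)
E
```

```text
t 10.07 pos [476.4 247.4 322.7] tip z 132.7 jaw -1.4363 tilt [0.0007 0.0003] F [-0.1 -0.6 -0.1] op 0.997 q [0.36 0.47 1.86 0.   0.81 1.79]
3.3, 47.8, 7.4, -0.167, -0, -0, 1,
3.2, 46, 15.2, -0.167, -0, -0, 1,
3.3, 42.8, 22.7, -0.167, -0, -0, 1,
3.2, 38.4, 29.5, -0.167, -0, -0, 1,
3.3, 33, 35.4, -0.167, -0, -0, 1,
3.2, 26.6, 40.4, -0.168, -0, -0, 1,
3.3, 19.5, 44.3, -0.167, -0, -0, 1,
3.2, 11.9, 46.9, -0.168, -0, -0, 1,
3.3, 3.9, 48.3, -0.167, -0, -0, 1,
3.2, -4.3, 48.2, -0.168, -0, -0.001, 1,
```

>>> jog_arm(deltas=[3,40,7.5,-0.167,0,0,1,3,46,15,-0.167,0,0,1,3,43,22.5,-0.167,0,0,1,3,38.5,29.5,-0.167,0,0,1,3,33,35.5,-0.167,0,0,1,3,26.5,40.5,-0.167,0,0,1,3,19.5,44,-0.167,0,0,1,3,12,46,-0.167,0,0,1,3,4,40,-0.167,0,0,1,3,-4,25,-0.1,0,0,1])

```text
t: 11.32
eef_pos: [474.6, -206.7, 297.2]
tcp_rot: [1.398, 1.56, 0.042]
ft_force: [0.6, 0.9, 0.2]
opening: 0.999
```

```bash
python3 - <<'E'
from h import *
from cell import env,eyes
t=eyes.read_camera('top');w=eyes.read_camera('wrist');s=env.state(); show(s)
draw(t,[(FB,26),(flip(FB),40)],'pics/t7.png',(60,180,120,120),5)
draw(w,[(F2,14)],'pics/w7.png')
plan(s,pt(F2,54,21),55,.2362,6,1)
E
```

```text
t 11.43 pos [ 474.5 -206.9  296.9] tip z 107.0 jaw 0.2112 tilt [0.0105 0.0004] F [-0.  -0.3 -0.1] op 1.001 q [-0.54  0.49  1.94  0.01  0.71 -0.76]
8.6, -2.3, 4.6, -0.004, 0, -0.002, 1,
8.7, -2.3, 4.6, -0.004, 0, -0.002, 1,
8.6, -2.3, 4.5, -0.004, 0, -0.002, 1,
8.7, -2.3, 4.5, -0.004, 0.001, -0.001, 1,
8.7, -2.3, 4.6, -0.005, 0, -0.002, 1,
8.6, -2.2, 4.5, -0.004, 0.001, -0.001, 1,
```

View pics/t7.png

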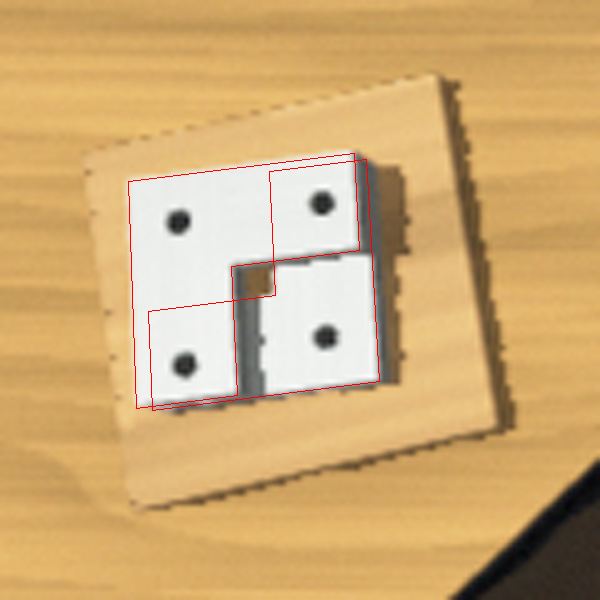

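View pics/w7.png

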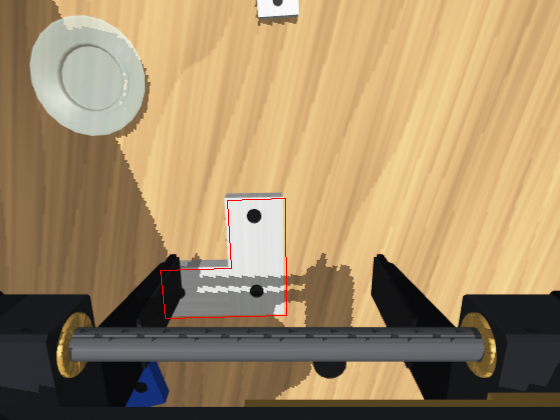

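Middle foot sits exactly on its outline and the bottom foot has not moved. F2 is as measured. Grasp it at (56,21) for more clearance.

>>> jog_arm(deltas=[8.5,-2.3,4.5,-0.005,0,-0.002,1,8.5,-2.3,4.5,-0.005,0,-0.002,1,8.5,-2.3,4.5,-0.005,0,-0.002,1,8.5,-2.3,4.5,-0.005,0,-0.002,1,8.5,-2,4,-0.005,0,-0.002,1,5,-1,2,0,0,0,1,0,0,0,0,0,0,1])

```text
t: 12.3
eef_pos: [467.8, -232.4, 246.0]
tcp_rot: [-0.995, 1.569, -2.33]
ft_force: [-0.4, 0.3, -0.9]
opening: 1.001
```

```bash
python3 - <<'E'
from h import *
from cell import env,eyes
w=eyes.read_camera('wrist');s=env.state(); show(s)
draw(w,[(F2,14)],'pics/w8.png')
plan(s,pt(F2,56,21),3.5,.2362,5,1)
E
```

```text
t 12.35 pos [ 467.8 -232.3  246.2] tip z 56.2 jaw 0.2363 tilt [-0.0008 -0.0011] F [ 0.4  0.2 -0.2] op 0.998 q [-0.59  0.57  1.96 -0.    0.61 -0.82]
10.5, -0.3, 0.4, 0, 0, 0, 1,
10.5, -0.3, 0.4, 0, 0, 0, 1,
10.6, -0.2, 0.4, 0, 0, 0, 1,
10.5, -0.3, 0.4, 0, 0, 0, 1,
10.6, -0.2, 0.4, 0, 0.001, 0.001, 1,
```

View pics/w8.png

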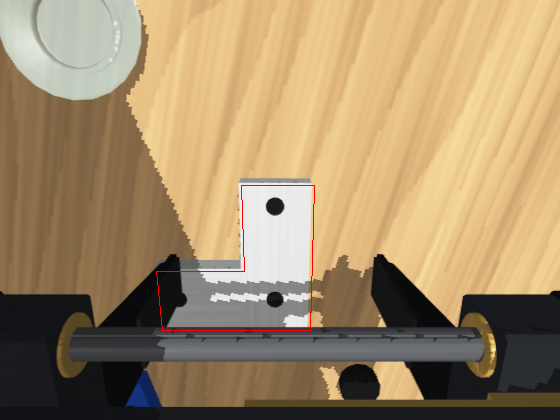

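>>> jog_arm(deltas=[12,-0.3,0.4,0,0,0,1,12,-0.3,0.4,0,0,0,1,12,-0.3,0.4,0,0,0,1,9,-0.2,0.4,0,0,0,1,4,0,0.3,0,0,0,1,2,0,0,0,0,0,1,0,0,0,0,0,0,1])

```text
t: 13.22
eef_pos: [467.3, -234.4, 191.6]
tcp_rot: [-0.712, 1.569, -2.046]
ft_force: [-0.4, 0.5, 0.1]
opening: 0.997
```

```bash
python3 - <<'E'
from h import *
from cell import env,eyes
s=env.state(); show(s)
plan(s,pt(F2,56,21),3.5,.2362,1,1)
E
```

```text
t 13.22 pos [ 467.3 -234.4  191.6] tip z 1.6 jaw 0.2366 tilt [-0.0006 -0.0012] F [-0.4  0.5  0.1] op 0.997 q [-0.59  0.67  1.98 -0.    0.49 -0.83]
-1.9, -0.3, 0.1, 0, 0.001, 0.001, 1,
```

>>> jog_arm(deltas=[-1.8,0,0,0,0,0,1,0,0,0,0,0,0,0,0,0,0,0,0,0,0,0,0,0,0,0,0,0,0,0,0,0,0,0,0,0,0,0,0,0,0,0,0,0,0,0,0,0,0])

```text
t: 14.1
eef_pos: [467.3, -234.4, 194.4]
tcp_rot: [0.061, 1.569, -1.273]
ft_force: [0.3, 0.1, 0.1]
opening: 0.437
```

```bash
python3 - <<'E'
from h import *
from cell import env,eyes
s=env.state(); show(s)
E
```

```text
t 14.1 pos [ 467.3 -234.4  194.4] tip z 4.4 jaw 0.2366 tilt [ 0.0006 -0.002 ] F [0.3 0.1 0.1] op 0.437 q [-0.59  0.66  1.98 -0.    0.49 -0.83]
```

>>> jog_arm(deltas=[-5,0,0,0,0,0,0,-15,0,0,0,0,0,0,-25,0,0,0,0,0,0,-30,0,0,0,0,0,0,-25,0,0,0,0,0,0,-10,0,0,0,0,0,0,0,0,0,0,0,0,0])

```text
t: 14.98
eef_pos: [466.6, -233.8, 311.0]
tcp_rot: [0.007, 1.569, -1.327]
ft_force: [-0.7, 0.3, -4.1]
opening: 0.436
```

```bash
python3 - <<'E'
from h import *
from cell import env,eyes
w=eyes.read_camera('wrist');s=env.state(); show(s)
M=Ro.from_euler('xyz',s['tcp_rot']).as_matrix(); jaw=np.arctan2(M[1,1],M[0,1])
g=s['eef_pos']+180*M[:,0]
p=np.array([0,0,jaw+np.pi/2]); p[:2]=g[:2]-pt(p,56,21); z=s['eef_pos'][2]-190-3.5+14
draw(w,[(p,z)],'pics/w9.png')
plan(s,pt(FB,56,21),110,.1345+np.pi/2-np.pi,10,0)
E
```

```text
t 15.03 pos [ 466.6 -233.7  310.5] tip z 120.5 jaw 0.2364 tilt [-0.0003 -0.0012] F [-0.2  0.6 -2.1] op 0.441 q [-0.59  0.47  1.91 -0.    0.76 -0.83]
1, 13.1, -41, 0.167, 0, -0, 0,
1, 6, -42.6, 0.167, 0, -0, 0,
1, -1.1, -43.1, 0.167, 0, -0, 0,
1, -8.3, -42.3, 0.167, 0, -0, 0,
1, -15.2, -40.3, 0.167, 0, -0, 0,
1, -21.6, -37.2, 0.168, 0, -0, 0,
1, -27.6, -33.1, 0.167, 0, -0, 0,
1, -32.7, -28, 0.168, 0, -0, 0,
1, -36.9, -22.2, 0.167, 0, -0.001, 0,
1, -40, -15.7, 0.168, 0.001, -0, 0,
```

View pics/w9.png

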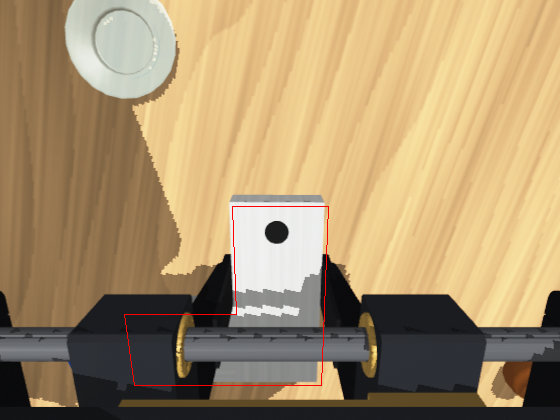

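F2 is held, with its leg end 3–4 px from the prediction (about 1.5 mm). Carry over.

>>> jog_arm(deltas=[1,12,-32,0.167,0,0,0,1,6,-42.5,0.167,0,0,0,1,-1,-43,0.167,0,0,0,1,-8,-42,0.167,0,0,0,1,-15,-40,0.167,0,0,0,1,-21.5,-37,0.167,0,0,0,1,-27.5,-33,0.167,0,0,0,1,-32.5,-28,0.167,0,0,0,1,-34,-20,0.167,0,0,0,0,-22,-9,0.12,0,0,0])

```text
t: 16.27
eef_pos: [506.3, 172.4, 290.8]
tcp_rot: [-0.126, 1.556, -3.141]
ft_force: [0.1, -0.5, -2.9]
opening: 0.44
```

```bash
python3 - <<'E'
from h import *
from cell import env,eyes
s=env.state(); show(s)
plan(s,pt(FB,56,21),75,.1345-np.pi/2,6,0)
E
```

```text
t 16.27 pos [506.3 172.4 290.8] tip z 100.8 jaw -1.4433 tilt [-0.0151 -0.    ] F [ 0.1 -0.5 -2.9] op 0.44 q [0.2  0.52 1.89 0.   0.75 1.64]
4.3, -4, 0.9, -0.001, 0.002, 0, 0,
4.3, -4, 0.9, -0.001, 0.003, 0, 0,
4.3, -4.1, 0.9, -0.001, 0.002, 0, 0,
4.3, -4, 0.9, -0.001, 0.003, 0.001, 0,
4.4, -4.1, 1, -0.001, 0.002, 0, 0,
4.3, -4, 1, -0.002, 0.003, 0.001, 0,
```

>>> jog_arm(deltas=[4,-4,1,-0.001,0.003,0,0,4,-4,1,-0.001,0.003,0,0,4,-4,1,-0.001,0.003,0,0,4,-4,1,-0.001,0.003,0,0,4,-3,1,0,0.003,0,0,4,-1,0,0,0,0,0,0,0,0,0,0,0,0])

```text
t: 17.15
eef_pos: [497.5, 191.5, 262.9]
tcp_rot: [-0.364, 1.567, 2.914]
ft_force: [0.1, 1.3, -3.5]
opening: 0.442
```

```bash
python3 - <<'E'
from h import *
from cell import env,eyes
w=eyes.read_camera('wrist');t=eyes.read_camera('scene');tp=eyes.read_camera('top');s=env.state(); show(s)
M=Ro.from_euler('xyz',s['tcp_rot']).as_matrix(); jaw=np.arctan2(M[1,1],M[0,1])
g=s['eef_pos']+180*M[:,0]
p=np.array([0,0,jaw+np.pi/2]); p[:2]=g[:2]-pt(p,56,21); z=s['eef_pos'][2]-190-4+14
draw(w,[(p,z),(flip(FB),40)],'pics/w10.png')
draw(t,[(p,z),(flip(FB),40),(FB,26)],'pics/s10.png',(250,60,120,120),5)
draw(tp,[(p,z)],'pics/t10.png',(60,160,120,120),5)
plan(s,pt(FB,56,21),48,.1345-np.pi/2,4,0)
E
```

```text
t 17.3 pos [497.6 191.4 263.3] tip z 73.3 jaw -1.4343 tilt [-0.0028  0.0009] F [-0.4  0.2 -2.7] op 0.436 q [0.24 0.56 1.92 0.   0.67 1.68]
6.3, -1.1, -0.1, 0, 0.001, 0, 0,
6.3, -1.1, -0.1, 0.001, 0.001, 0, 0,
6.3, -1, -0.1, 0, 0, 0.001, 0,
6.4, -1.1, -0.1, 0.001, 0.001, 0, 0,
```

View pics/w10.png

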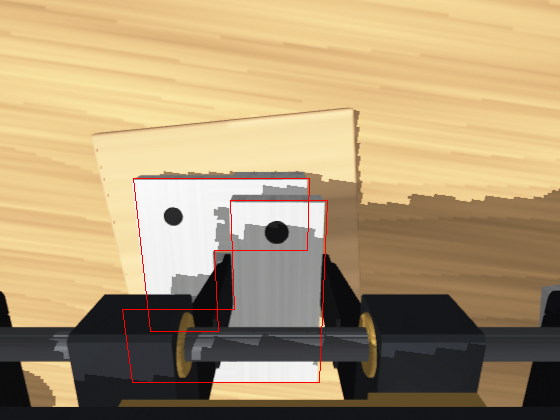

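View pics/s10.png

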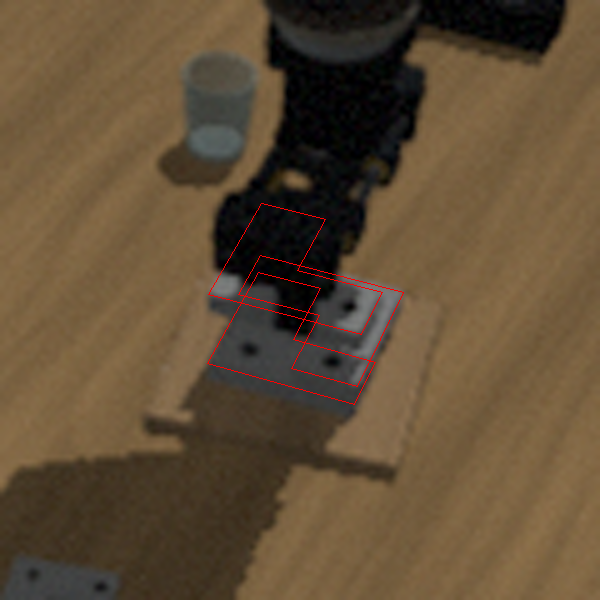

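View pics/t10.png

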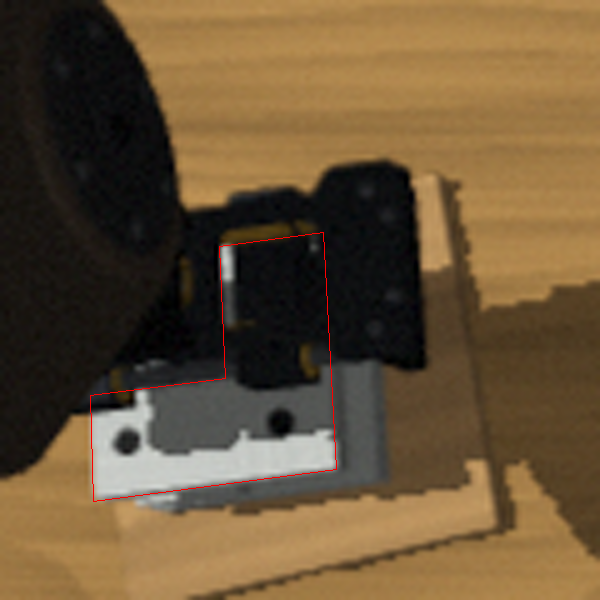

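Well aligned in the top and wrist views. Descending.

>>> jog_arm(deltas=[6,-1.1,0,0,0.001,0,0,6,-1.1,0,0,0,0,0,6,-1,0,0,0,0,0,3.5,-0.7,0,0,0,0,0,0,0,0,0,0,0,0])

```text
t: 17.92
eef_pos: [497.0, 195.6, 240.1]
tcp_rot: [-0.629, 1.569, 2.649]
ft_force: [-0.3, 0.7, -3.3]
opening: 0.437
```

```bash
python3 - <<'E'
from h import *
from cell import env,eyes
s=env.state(); show(s)
plan(s,pt(FB,56,21),45,.1345-np.pi/2,3,0)
E
```

```text
t 17.93 pos [497.  195.6 240.1] tip z 50.1 jaw -1.4344 tilt [-0.0019  0.001 ] F [-0.3  0.7 -3.3] op 0.437 q [0.25 0.59 1.93 0.   0.62 1.68]
1.7, -0, -0.1, 0.001, 0.001, 0, 0,
1.7, -0.1, -0.1, 0, 0, 0.001, 0,
1.7, -0, -0.2, 0.001, 0.001, 0, 0,
```

>>> jog_arm(deltas=[2,0,0,0,0,0,0,2,0,0,0,0,0,0,1,0,0,0,0,0,0,0,0,0,0,0,0,0])

```text
t: 18.42
eef_pos: [497.1, 195.5, 235.1]
tcp_rot: [-0.87, 1.569, 2.408]
ft_force: [0.6, 1.0, -2.8]
opening: 0.437
```

>>> jog_arm(deltas=[0.7,0,0,0,0,0,0,0,0,0,0,0,0,0])

```text
t: 18.68
eef_pos: [497.1, 195.6, 234.5]
tcp_rot: [-0.992, 1.569, 2.286]
ft_force: [-0.1, -0.3, -2.3]
opening: 0.437
```

```bash
python3 - <<'E'
from h import *
from cell import env,eyes
s=env.state(); show(s)
E
```

```text
t 18.68 pos [497.1 195.6 234.5] tip z 44.5 jaw -1.4344 tilt [-0.0011  0.0013] F [-0.1 -0.3 -2.3] op 0.437 q [0.25 0.6  1.94 0.   0.6  1.68]
```

>>> jog_arm(deltas=[0.6,0,0,0,0,0,0,0.5,0,0,0,0,0,0,0,0,0,0,0,0,0])

```text
t: 19.05
eef_pos: [497.0, 195.5, 234.5]
tcp_rot: [-1.387, 1.569, 1.891]
ft_force: [-1.4, 0.4, -3.6]
opening: 0.438
```

>>> jog_arm(deltas=[1.2,0,0,0,0,0,0,0.5,0,0,0,0,0,0])

```text
t: 19.3
eef_pos: [496.9, 195.5, 234.4]
tcp_rot: [-1.977, 1.569, 1.301]
ft_force: [-2.5, -1.1, 3.4]
opening: 0.436
```

Contact (force rises to +3.4 N). Open.

>>> jog_arm(deltas=[0,0,0,0,0,0,0.55,0,0,0,0,0,0,0.7,0,0,0,0,0,0,0.8,0,0,0,0,0,0,0.8,0,0,0,0,0,0,0.8,-10,0,0,0,0,0,0.8,-25,0,0,0,0,0,0.8,-35,0,0,0,0,0,0.9,-35,0,0,0,0,0,1,-20,0,0,0,0,0,1])

```text
t: 20.55
eef_pos: [496.8, 195.3, 364.3]
tcp_rot: [-1.208, 1.569, 2.071]
ft_force: [-0.1, 0.2, -0.7]
opening: 0.993
```

>>> jog_arm(deltas=[0,30,0,0,0,0,1,0,50,0,0,0,0,1,0,50,0,0,0,0,1,0,50,0,0,0,0,1,0,40,0,0,0,0,1,0,20,0,0,0,0,1,0,0,0,0,0,0,1,0,0,0,0,0,0,1])

```text
t: 21.55
eef_pos: [529.2, -48.8, 371.6]
tcp_rot: [-3.078, 1.562, 0.202]
ft_force: [-0.9, 0.1, 0.0]
opening: 1.0
```

```bash
python3 - <<'E'
from h import *
from cell import env,eyes
t=eyes.read_camera('scene');tp=eyes.read_camera('top');s=env.state(); show(s)
P=[(FB,54),(flip(FB),40),(FB,26)]
draw(t,P,'pics/s11.png',(250,60,120,120),5); draw(t,[],'pics/s11n.png',(250,60,120,120),5)
draw(tp,P,'pics/t11.png',(60,180,120,120),5); draw(tp,[],'pics/t11f.png')
E
```

```text
t 21.65 pos [529.3 -48.4 371.5] tip z 181.5 jaw -1.4318 tilt [0.0088 0.0018] F [-0.3 -0.1 -0.2] op 1.004 q [-0.22  0.4   1.83  0.    0.91  1.21]
```

View pics/s11.png

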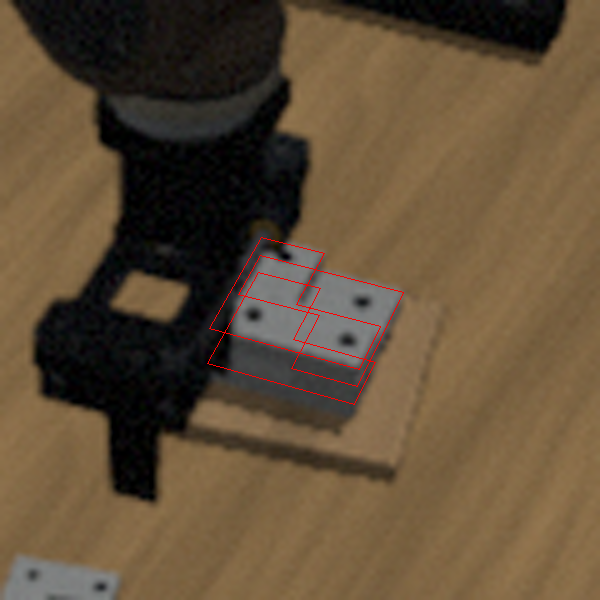

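View pics/s11n.png

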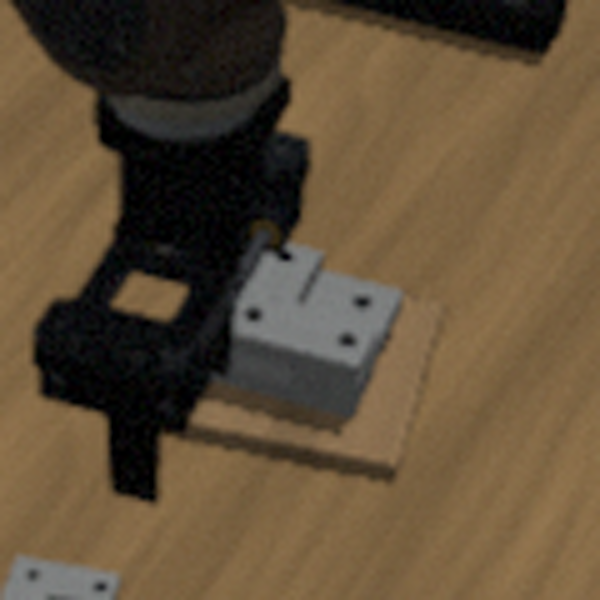

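View pics/t11.png

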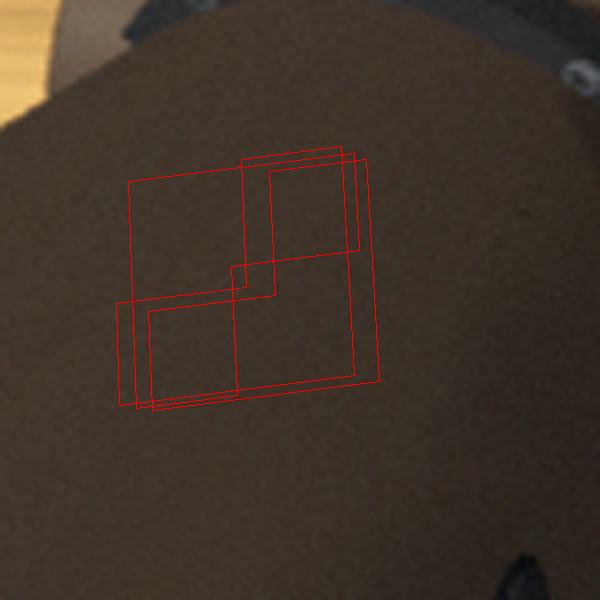

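View pics/t11f.png

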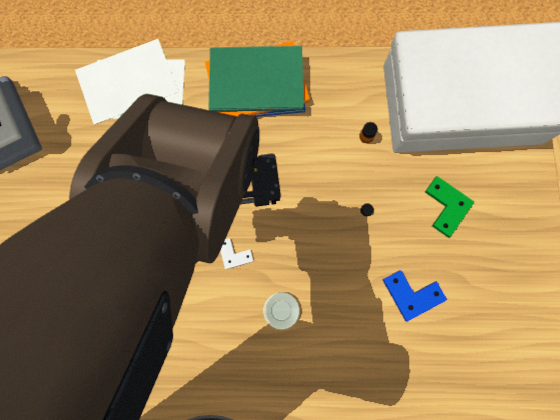

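The pile looks tidy in the scene view, but the arm hides it from above. Moving aside.

>>> jog_arm(deltas=[0,40,0,0,0,0,1,0,55,0,0,0,0,1,0,55,0,0,0,0,1,0,50,0,0,0,0,1,0,50,0,0,0,0,1,0,30,0,0,0,0,1,0,0,0,0,0,0,1,0,0,0,0,0,0,1])

```text
t: 22.65
eef_pos: [572.1, -325.7, 371.5]
tcp_rot: [-2.924, 1.562, 0.368]
ft_force: [-0.1, 0.4, -0.7]
opening: 0.999
```

```bash
python3 - <<'E'
from h import *
from cell import env,eyes
t=eyes.read_camera('scene');tp=eyes.read_camera('top');s=env.state(); show(s)
P=[(FB,54)]
a=[]
draw(t,P,'pics/s12.png',(250,60,120,120),5); draw(tp,P,'pics/t12.png',(60,180,120,120),5)
cv2.imwrite('pics/st12.png',np.hstack([cv2.resize(cv2.imread(f),(400,400)) for f in('pics/s12.png','pics/t12.png')]))
E
```

```text
t 22.75 pos [ 572.2 -325.5  371.7] tip z 181.7 jaw -1.4196 tilt [0.0086 0.0029] F [ 0.6 -0.4 -0.4] op 1.004 q [-0.62  0.57  1.51  0.01  1.06  0.8 ]
```

View pics/st12.png

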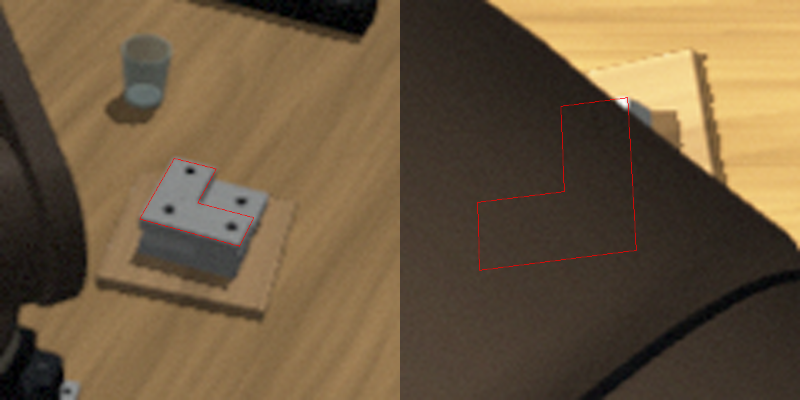

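The scene view shows the top foot on its predicted outline at z = 54 mm, flat and square on the pile. Handing in.

```bash
python3 - <<'E'
from cell import env
print(env.state()['qvel'].round(3)); print(env.job_done())
E
```

```text
[-0.001 -0.004 -0.002  0.    -0.001 -0.003]
the job is handed in; nothing more can be done
None
```

I stacked both loose feet on the bottom foot and handed the job in at about 22.8 s. The far foot went on first, turned half round, and the near one went on top, turned back to match the bottom foot.

- **Middle foot:** in the top view it lay on its predicted outline to within 1–2 mm, and the bottom foot still matched its starting outline.
- **Top foot:** in the scene view it matched its predicted outline at z = 54 mm, flat and square. The arm hid the pile from the top camera, so that one check was made from a single camera.
- **Small foot:** it looked unmoved in the last top view I could see it in.
- **Forces and arm:** I saw no more than about 6 N in the readings, and nothing touched the pile when the arm backed off. The arm was clear and still at hand-in.

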